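# Tuck the flashing under the slates

### The arm

A 7-joint arm with a two-finger parallel gripper is mounted at the origin on a cart in front of the work surface, level with it; the furniture and walls round the work are solid. World frame = base frame: x ahead of the robot, y to its left, z up, the work surface at z = 0. Lengths are in m, angles in degrees, forces in N, time in s.
With the tool pointing down it reaches from about 0.35 to 0.9 m from the base axis. Payload 19.9 kg.
Tool frame: the origin (TCP) lies midway between the tips of the shut fingers; the grasp point (between the pads) lies 19 mm behind it; z points along the fingers, y is the direction in which the jaws open and shut (so a half turn about z gives the same grasp; the last joint's range is limited). The gripper opens to 85 mm and grips with 20 to 120 N. Pads are 22 mm wide; open, the fingers measure 114 mm over their backs; the gripper's body (76 mm by 85 mm) begins 54 mm behind the grasp point. The pads swing forward as they close: fully open they stand 13 mm farther back than shut.
Start: joints at [67.695, 23.915, -0.59, 92.452, 0.269, 63.638, -3.037], TCP at [0.213, -0.588, 0.231] pointing down, gripper open.
Joint ranges: [-161.28, 161.28], [-22.2, 115.67], [-73.04, 71.86], [3.21, 147.25], [-68.34, 248.33], [10.77, 114.83], [-161.83, 161.83]. Speed limits (degrees/s): [108.29, 108.29, 136.94, 136.94, 172.46, 172.46, 172.46].

### API

Orientations are given as a 3x3 rotation matrix whose columns are the frame's x, y, z axes.
In Python, from plant import telemetry, eyes, manip gives the robot as it stands.
- The arm moves only by the tool carry_out, never from a script. Its argument "plan" is a list of rows, each a list of 6 numbers: the shift along the world's x, y, z in mm, then the turn, a rotation vector about the world's x, y, z in degrees. A call has exactly 5 rows; each row shifts and turns the commanded pose from where the row before left it; what a row does not reach is not made up. A row lasts 1/8 s, in which the tool goes at most 62.5 mm and 10.7 degrees, less where a joint would pass 70% of its speed; a pose out of reach is approached as far as the arm can. A call with a gripper value outside its range is refused whole. "hand" is the closure, from 0 (fully open) to 1 (shut), set as the call begins (left out, the last holds). The fingers move at their own pace and stop on an object; "force" is the grip in N (left out, the last holds). Time passes only in rows, so rows that do not move let the fingers close, or fill a call up. It gives the time, the measured TCP pose, the force and the opening at its end, in the units of the state.
- telemetry.get_state(): the state, without advancing time (a new reading comes with each control period).
- eyes.camera(name): name is "side" or "top" or "wrist"; returns the picture (400x640x3 uint8, red, green, blue); there is no depth.
- eyes.camera_info(name): a dict with "vfov" (degrees; the focal length in pixels is half the picture's height over the tangent of half this angle, whatever the lens; pixels are square), "cx", "cy" (the principal point, pixels), "T" (4x4, takes a point from camera to world coordinates). Camera axes: x right, y up, looking along -z (the intrinsics and any distortion apply to the point x, -y, -z); pixel columns grow to the right and rows downward; lengths in m; the calibration is good to about 2 mm. A picture is of the moment at which its call begins: read the wrist's pose just before it. camera_info takes no time and is no camera call; for the wrist camera it gives the pose at the moment of the call.
- manip.hand_in(): hands the job in, once; it reports no verdict.
The state is a dict: "time": time; "joint_positions": joint angles; "qd": joint speeds; "joint_torque": joint torques, N m; "ee_pos": TCP position; "ee_rot": TCP orientation; "wrist_force": force on the tool from outside, world axes, zero at the start; "moment": the same for the moment, N m; "width": finger opening in m.
Only numpy, scipy, OpenCV 4.12 (cv2) and the standard library are available. Lean on these libraries where they do the work, as an engineer would, in place of code of your own. Each camera call takes 0.05 s, during which the arm holds its last target. There are 200 camera calls.

### The job

Pick up the aluminium flashing by its upstand and tuck its flat flange straight in under the front edge of the course of slates on the little roof panel, between the two side battens, until the red line across the flange meets the front edge of the slates. Do not lift the slates on the way, and leave the nippers, marker, yellow glass and tape roll where they are. Then press the flashing down flat on the board, and finish while you are still holding it pressed down firmly.

Things in the scene. Friction and masses are not known exactly. Their poses are not given: they have to be found in the camera images.
- flashing: Loose aluminium L-profile, 0.15 kg, lying flat on the bench: flange 90 (x) x 120 (y) x 4 mm thick, and along its -x edge an upstand 10 mm thick (x -45 to -35 mm), top 39 mm above the underside. Origin: centre of the underside; z up; x points from the upstand to the thin free edge that is to be tucked. A thin red line crosses the flange at x = +10 mm, 35 mm behind the free edge.
- tuck_edge (a point): Middle of the flashing's free edge (the one to tuck), at the underside: 45 mm along +x from the flashing's origin.
- roof_board: Sample roof panel fixed to the bench: plywood 200 (x) x 240 (y) x 12 mm, origin at the centre of its underside, z up. Dark grey slates cover its far (+x) half; the near half is bare. Under the slates two side battens run along x, 170 mm clear between them; the gap is closed from x = 88 mm. Its highest part, a fixed strip of slates at the far edge, ends 37.5 mm above the bench.
- lap (a point): Point of the roof panel on the bare top of the board (12 mm above the bench), straight below the middle of the slates' front edge; its axes are the panel's. The flange goes in along +x here. The slates' underside is 12 mm above this point and they are 7 mm thick and 212 mm wide.
- slates (a joint): Hinge of the course of slates (0.18 kg, three slates that move as one) along its far edge, 96 mm behind its front edge: 0 = lying down, grows as the front edge is lifted (rad). Only its weight keeps it down.
- nippers: Tile nippers with red handles, 60 x 189 x 15 mm, lying loose on the bench; bystander. Origin at the centre of the underside.
- marker: Red and white marker pen, 17 x 135 x 16 mm, lying loose; bystander. Origin at the centre of the underside.
- yellow_glass: Small slab of yellow glass, 33 x 30 x 11 mm, lying loose; bystander. Origin at the centre of the underside.
- tape_roll: Roll of masking tape, 104 x 102 x 25 mm, lying flat; bystander. Origin at the centre of the underside.

How it is judged (in metres and radians):
At the end, for the whole second after the job is handed in: Free edge 25 to 45 mm in under the slates' front edge, within 27 mm of the middle and 0.12 rad of square; flange flat on the board (under 3 mm off, tilt under 0.04 rad); slates down (under 0.02 rad); the fingers still press or hold the flashing, which bears on the board with over 4 N (x of tuck_edge in the frame of lap between 0.025 and 0.045 m and y of tuck_edge in the frame of lap between -0.027 and 0.027 m and z of each of tuck_edge, flashing in the frame of lap below 0.003 m and angle between the x axis of flashing and the x axis of roof_board, either way round below 0.12 rad and angle between flashing's own z axis and vertical below 0.04 rad and value of joint slates below 0.02 rad and contact force between flashing and roof_board above 4 N and contact force between the fingers and flashing above 1.5 N); the arm keeps its last pose, push and grip.
It fails at once if the slates are lifted by more than 0.06 rad (about 6 mm at the front edge) (value of joint slates above 0.06 rad).
It fails at once if the red-handled tile nippers is moved by more than 20 mm (distance of nippers from where it was at the start of the episode above 0.02 m).
It fails at once if the red and white marker is moved by more than 20 mm (distance of marker from where it was at the start of the episode above 0.02 m).
It fails at once if the yellow piece of glass is moved by more than 20 mm (distance of yellow_glass from where it was at the start of the episode above 0.02 m).
It fails at once if the roll of masking tape is moved by more than 20 mm (distance of tape_roll from where it was at the start of the episode above 0.02 m).
It also fails if it takes over 42 s, if anything falls off the work surface, if the arm or the gripper's body presses on something with over 40 N, if the wrist force passes 120 N, or if a joint passes its speed limit or range.

## Working session

There is one attempt and no reset: what is moved stays moved. The work goes in short steps, Python scripts to look and compute and a tool call to move; the robot and the scene stay as the last step left them, time stands still between calls to the robot, and variables do not carry over. Pictures are saved under pics/ and viewed, about 8 in all and at most 12, crops included, and the job is handed in when it is done.

Besides the shell and the picture viewer there is one more tool, called after "Request:" as name(argument=value, ...) on one line, values as JSON. carry_out: Moves the arm, as the interface text tells. Its arguments: {"type":"object","properties":{"plan":{"type":"array"},"hand":{"type":"number"},"force":{"type":"number"}},"required":["plan"]}

```bash
mkdir -p pics; ls
python3 - <<'E'
from plant import telemetry, eyes
import cv2, numpy as np
s=telemetry.get_state(); print(s)
for n in ("top","side"):
    print(n,eyes.camera_info(n)); cv2.imwrite(f"pics/{n}0.png",eyes.camera(n)[...,::-1])
E
```

```text
pics
{'time': 0.0, 'joint_positions': array([67.69666053, 23.94772904, -0.59028362, 92.48519962,  0.26944511,
       63.63830433, -3.03620938]), 'qd': array([ 0.00724727,  0.03716505, -0.00135485, -0.04907778,  0.07784058,
        0.01407473, -0.09114978]), 'joint_torque': array([ 1.11203473e-03, -8.64434981e+01,  6.80221003e-01, -4.34896016e+01,
        1.92606024e-02,  7.42288597e-03, -1.19243964e-05]), 'ee_pos': array([ 0.21287044, -0.58726373,  0.23066603]), 'ee_rot': array([[ 9.40130333e-01,  3.40814764e-01, -5.02728183e-04],
       [ 3.40815122e-01, -9.40129682e-01,  1.11113416e-03],
       [-9.39387614e-05, -1.21594829e-03, -9.99999256e-01]]), 'wrist_force': array([ 0.73335204, -0.0287735 , -0.53457568]), 'moment': array([ 0.01214111,  0.01315867, -0.00319714]), 'width': 0.08543694293290154}
top {'vfov': 56.02604590145758, 'cx': 319.47630851234203, 'cy': 196.02275312408966, 'T': array([[ 1.19783097e-02,  9.87061828e-01, -1.59892048e-01,
         3.89694139e-01],
       [-9.99592726e-01,  1.59622989e-02,  2.36556147e-02,
         9.47876910e-04],
       [ 2.59017990e-02,  1.59543574e-01,  9.86851025e-01,
         1.06220862e+00],
       [ 0.00000000e+00,  0.00000000e+00,  0.00000000e+00,
         1.00000000e+00]])}
side {'vfov': 42.42391197532806, 'cx': 325.54755049576164, 'cy': 203.76346061680803, 'T': array([[ 0.92652191,  0.15812593, -0.3413991 , -0.09081713],
       [-0.37614797,  0.3691435 , -0.84985045, -1.58978554],
       [-0.00835813,  0.91582164,  0.40149828,  0.79932044],
       [ 0.        ,  0.        ,  0.        ,  1.        ]])}
```

View pics/top0.png

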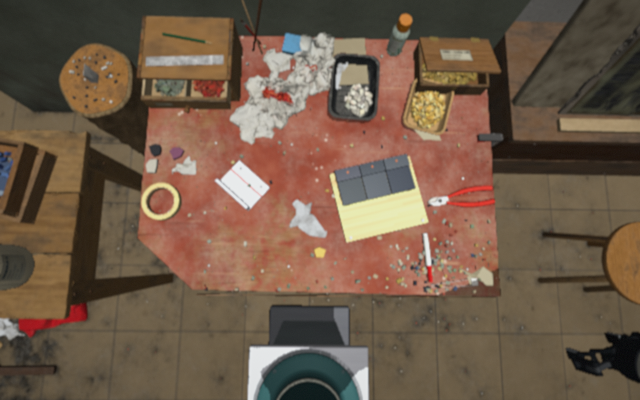

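View pics/side0.png

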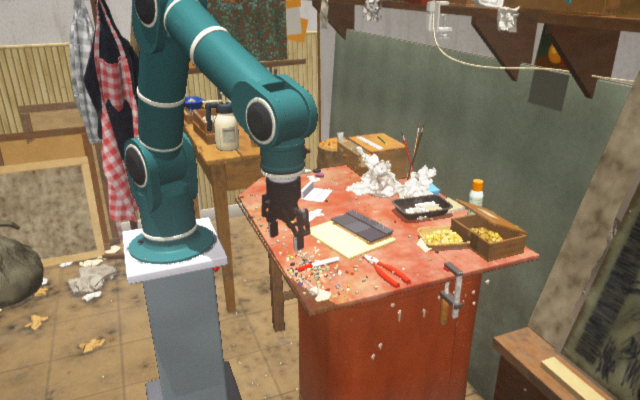

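Run:
```python
import cv2,numpy as np
i=cv2.imread("pics/top0.png")
a=cv2.resize(i[150:220,205:285],None,fx=7,fy=7,interpolation=cv2.INTER_CUBIC)[:480]
b=cv2.resize(i[145:250,320:440],None,fx=5,fy=5,interpolation=cv2.INTER_CUBIC)
cv2.imwrite("pics/c1.png",np.hstack([cv2.resize(i[150:220,205:285],(400,350),interpolation=cv2.INTER_CUBIC),cv2.resize(i[145:250,320:440],(400,350),interpolation=cv2.INTER_CUBIC)]))
```

```text
(no output)
```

View pics/c1.png

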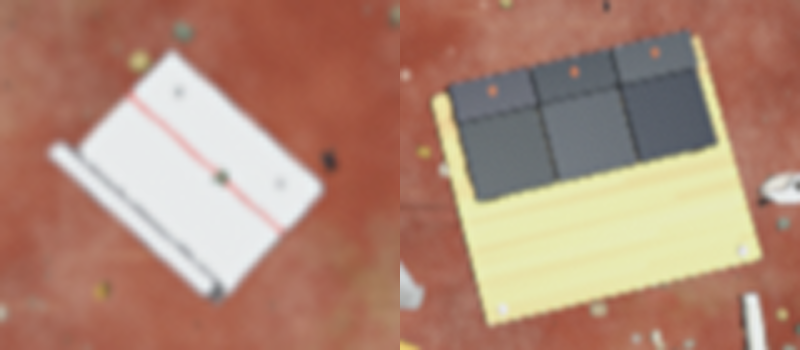

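```bash
cat > h.py <<'E'
import numpy as np
from plant import eyes
def ray(info,u,v):
    f=200/np.tan(np.radians(info["vfov"])/2); T=np.array(info["T"])
    d=T[:3,:3]@np.array([(u-info["cx"])/f,-(v-info["cy"])/f,-1]); return T[:3,3],d
def onz(info,u,v,z):
    o,d=ray(info,u,v); return o+d*(z-o[2])/d[2]
def proj(info,p):
    f=200/np.tan(np.radians(info["vfov"])/2); T=np.array(info["T"])
    c=T[:3,:3].T@(np.array(p)-T[:3,3]); return info["cx"]-f*c[0]/c[2], info["cy"]+f*c[1]/c[2]
E
python3 - <<'E'
from h import *
I=eyes.camera_info("top")
A=lambda u,v,z:onz(I,205+u/5-.4,150+v/5-.4,z)
B=lambda u,v,z:onz(I,320+(u-400)/3.333-.35,145+v/3.333-.35,z)
def seg(n,a,b):
    print(n,a.round(4)[:2],b.round(4)[:2],"mid",((a+b)/2).round(4)[:2],"len",np.linalg.norm(a-b).round(4),"ang",np.degrees(np.arctan2(*(b-a)[1::-1])).round(2))
seg("free",A(172,50,.004),A(322,187,.004))
seg("red",A(130,92,.004),A(282,231,.004))
seg("upst top outer",A(50,150,.039),A(211,298,.039))
seg("near",B(488,325,.012),B(761,257,.012))
seg("left",B(488,325,.012),B(432,97,.012))
seg("right",B(761,257,.012),B(698,35,.012))
seg("slate front",B(478,201,.031),B(718,147,.031))
E
```

```text
free [0.6637 0.2088] [0.5849 0.12  ] mid [0.6243 0.1644] len 0.1187 ang -131.58
red [0.6385 0.2316] [0.5591 0.1418] mid [0.5988 0.1867] len 0.1199 ang -131.45
upst top outer [0.5967 0.2662] [0.5158 0.1743] mid [0.5563 0.2203] len 0.1224 ang -131.34
near [ 0.4311 -0.0997] [ 0.4913 -0.3312] mid [ 0.4612 -0.2155] len 0.2392 ang -75.43
left [ 0.4311 -0.0997] [ 0.6248 -0.0514] mid [ 0.528  -0.0756] len 0.1997 ang 14.0
right [ 0.4913 -0.3312] [ 0.6841 -0.2826] mid [ 0.5877 -0.3069] len 0.1989 ang 14.14
slate front [ 0.5327 -0.0895] [ 0.5818 -0.2919] mid [ 0.5573 -0.1907] len 0.2083 ang -76.38
```

Request:
carry_out(plan=[[18,40,0,0,0,1.5],[18,40,0,0,0,1.5],[18,40,0,0,0,1.5],[18,40,0,0,0,1.5],[18,40,0,0,0,1.5]], hand=0.3)

```text
time: 0.72
ee_pos: [0.3033, -0.3861, 0.2311]
ee_rot: [[0.887, 0.461, -0.0], [0.461, -0.887, 0.0], [-0.0, -0.0, -1.0]]
wrist_force: [1.5, -0.3, 0.6]
width: 0.0599
```

Request:
carry_out(plan=[[18,40,0,0,0,1.5],[18,40,0,0,0,1.5],[18,40,0,0,0,1.5],[18,40,0,0,0,1.5],[18,40,0,0,0,1.5]])

```text
time: 1.35
ee_pos: [0.3933, -0.1862, 0.2312]
ee_rot: [[0.819, 0.573, -0.0], [0.573, -0.819, -0.0], [-0.0, -0.0, -1.0]]
wrist_force: [1.1, 0.3, -0.1]
width: 0.0598
```

Request:
carry_out(plan=[[18,40,0,0,0,1.5],[18,40,0,0,0,1.5],[18,40,0,0,0,1.5],[18,40,0,0,0,1.5],[18,40,0,0,0,1.5]])

```text
time: 1.98
ee_pos: [0.4833, 0.0137, 0.2312]
ee_rot: [[0.738, 0.675, -0.0], [0.675, -0.738, -0.0], [-0.0, -0.0, -1.0]]
wrist_force: [0.8, 0.4, 0.2]
width: 0.06
```

Request:
carry_out(plan=[[18,40,0,0,0,1.5],[18,40,0,0,0,1.5],[18,40,0,0,0,1.5],[18,40,0,0,0,1],[5,40,0,0,0,0]])

```text
time: 2.6
ee_pos: [0.5606, 0.2135, 0.2307]
ee_rot: [[0.67, 0.742, -0.001], [0.742, -0.67, 0.0], [-0.001, -0.001, -1.0]]
wrist_force: [0.2, -0.4, -0.1]
width: 0.0597
```

Run:
```python
from h import *
import cv2
from plant import telemetry
print(telemetry.get_state()["ee_pos"])
I=eyes.camera_info("wrist");print(I)
cv2.imwrite("pics/w1.png",eyes.camera("wrist")[...,::-1])
```

```text
[0.56058549 0.21350538 0.2306966 ]
{'vfov': 70.4015691299129, 'cx': 322.13372247048545, 'cy': 201.7806801165298, 'T': array([[ 7.41917270e-01,  6.37147709e-01,  2.08809867e-01,
         6.14280312e-01],
       [-6.70491406e-01,  7.04931244e-01,  2.31329236e-01,
         2.71479518e-01],
       [ 1.94293142e-04, -3.11632377e-01,  9.50202728e-01,
         3.73886814e-01],
       [ 0.00000000e+00,  0.00000000e+00,  0.00000000e+00,
         1.00000000e+00]])}
```

View pics/w1.png

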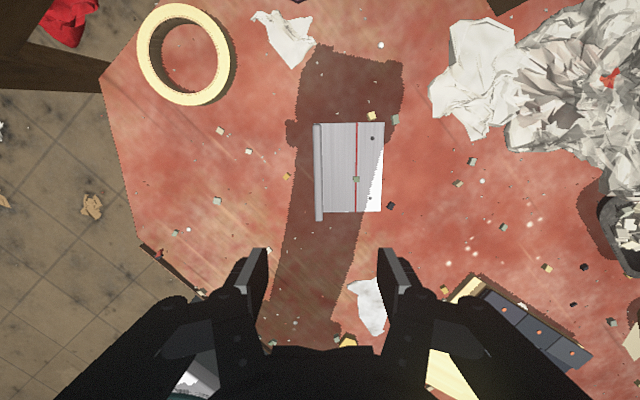

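Run:
```python
from h import *
I=eyes.camera_info("wrist")
def seg(n,a,b):
    print(n,a.round(4)[:2],b.round(4)[:2],"mid",((a+b)/2).round(4)[:2],"len",np.linalg.norm(a-b).round(4),"ang",np.degrees(np.arctan2(*(b-a)[1::-1])).round(2))
seg("free",onz(I,384,122.5,.004),onz(I,381.5,212.5,.004))
seg("red",onz(I,356,122.5,.004),onz(I,356,212.5,.004))
seg("upst top mid",onz(I,317.5,125,.039),onz(I,319,221,.039))
```

```text
free [0.6599 0.2139] [0.583 0.121] mid [0.6215 0.1675] len 0.1207 ang -129.6
red [0.6337 0.2374] [0.5566 0.1446] mid [0.5951 0.191 ] len 0.1207 ang -129.7
upst top mid [0.5972 0.2684] [0.5194 0.1796] mid [0.5583 0.224 ] len 0.118 ang -131.19
```

Request:
carry_out(plan=[[-1.5,9,-40,0,0,1],[0,0,-50,0,0,0],[0,0,-50,0,0,0],[0,0,-40,0,0,0],[0,0,-21,0,0,0]])

```text
time: 3.28
ee_pos: [0.5576, 0.221, 0.0282]
ee_rot: [[0.657, 0.754, -0.003], [0.754, -0.657, -0.001], [-0.002, -0.001, -1.0]]
wrist_force: [-0.3, 1.2, 0.4]
width: 0.06
```

Request:
carry_out(plan=[[0,0,-10,0,0,0],[0,0,-8,0,0,0],[0,0,0,0,0,0],[0,0,0,0,0,0],[0,0,0,0,0,0]])

```text
time: 3.9
ee_pos: [0.5589, 0.2215, 0.0129]
ee_rot: [[0.657, 0.754, 0.001], [0.754, -0.657, 0.0], [0.001, 0.0, -1.0]]
wrist_force: [-1.1, -0.5, 0.1]
width: 0.0598
```

Request:
carry_out(plan=[[0,0,0,0,0,0],[0,0,0,0,0,0],[0,0,0,0,0,0],[0,0,0,0,0,0],[0,0,0,0,0,0]], hand=1, force=60)

```text
time: 4.53
ee_pos: [0.5586, 0.2215, 0.0124]
ee_rot: [[0.657, 0.754, 0.0], [0.754, -0.657, 0.0], [0.0, 0.0, -1.0]]
wrist_force: [-0.3, -0.3, 5.0]
width: 0.0087
```

Request:
carry_out(plan=[[0,0,5,0,0,0],[0,0,15,0,0,0],[0,0,25,0,0,0],[0,0,25,0,0,0],[0,0,10,0,0,0]])

```text
time: 5.15
ee_pos: [0.5591, 0.2217, 0.0943]
ee_rot: [[0.657, 0.754, 0.002], [0.754, -0.657, 0.001], [0.002, 0.001, -1.0]]
wrist_force: [0.4, -0.1, -1.0]
width: 0.0087
```

Request:
carry_out(plan=[[-10,-30,0,0,0,3],[-14,-45,0,0,0,6],[-14,-50,0,0,0,7],[-14,-50,0,0,0,7],[-14,-50,0,0,0,7]])

```text
time: 5.78
ee_pos: [0.4917, -0.0051, 0.0922]
ee_rot: [[0.188, 0.982, -0.0], [0.982, -0.188, -0.0], [-0.0, -0.0, -1.0]]
wrist_force: [1.2, -0.7, -1.0]
width: 0.0093
```

Request:
carry_out(plan=[[-14,-50,0,0,0,7],[-14,-50,0,0,0,7],[-14,-50,0,0,0,6],[-10,-45,0,0,0,4],[-4,-22,0,0,0,1.2]])

```text
time: 6.4
ee_pos: [0.4353, -0.2231, 0.0921]
ee_rot: [[-0.243, 0.97, -0.001], [0.97, 0.243, -0.0], [-0.0, -0.001, -1.0]]
wrist_force: [1.4, 0.5, -1.3]
width: 0.0091
```

Run:
```python
from h import *
import cv2
from plant import telemetry
s=telemetry.get_state();print(s["ee_pos"],s["ee_rot"],s["wrist_force"],s["width"])
print(eyes.camera_info("wrist")["T"].tolist())
w=eyes.camera("wrist")[...,::-1];sd=eyes.camera("side")[...,::-1];t=eyes.camera("top")[...,::-1]
for n,i in(("w2",w),("s2",sd),("t2",t)): cv2.imwrite(f"pics/{n}.png",i)
cv2.imwrite("pics/v2.png",np.vstack([cv2.resize(w,(640,400))[:, :][60:340],cv2.resize(sd[200:290,270:430],(640,320),interpolation=cv2.INTER_CUBIC)[:, :]]))
```

```text
[ 0.43529372 -0.22311366  0.09209761] [[-2.42599259e-01  9.70126316e-01 -7.28804519e-04]
 [ 9.70126581e-01  2.42599089e-01 -3.15174172e-04]
 [-1.28951446e-04 -7.83493657e-04 -9.99999685e-01]] [ 1.37804502  0.50558338 -1.34742011] 0.009138749250550247
[[0.970159474257991, -0.23048394645330708, -0.07528442690732788, 0.4160893047903853], [0.2424674496071659, 0.921746700657085, 0.30264262044327406, -0.14687443127098165], [-0.00036109341204716347, -0.3118656285246648, 0.9501261491804449, 0.23533613987086952], [0.0, 0.0, 0.0, 1.0]]
```

View pics/v2.png

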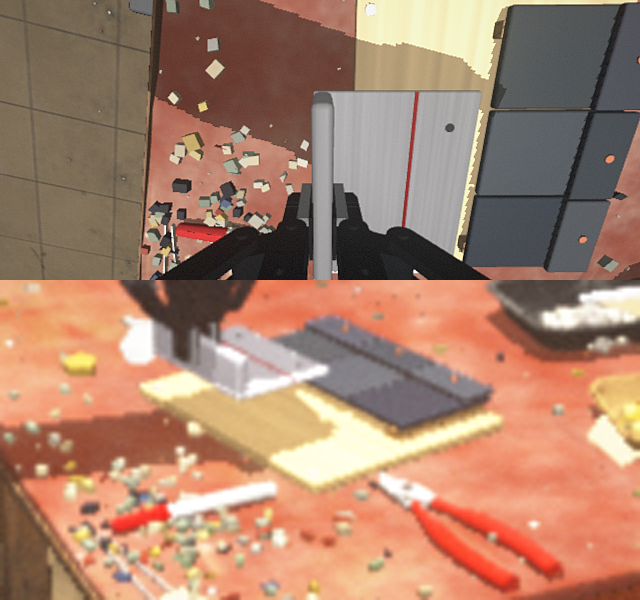

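Run:
```python
from h import *
I=eyes.camera_info("wrist")
def seg(n,a,b):
    print(n,a.round(4)[:2],b.round(4)[:2],"mid",((a+b)/2).round(4)[:2],"len",np.linalg.norm(a-b).round(4),"ang",np.degrees(np.arctan2(*(b-a)[1::-1])).round(2))
z=.0921-.0124+.004
seg("free",onz(I,481,152,z),onz(I,468,300,z))
seg("red",onz(I,417,152,z),onz(I,404,287,z))
seg("slate",onz(I,511,64,.031),onz(I,468,326,.031))
p=onz(I,481,152,z);q=onz(I,511,64,.031)
u=np.array([.970,.2425]);n=np.array([-.2425,.970]);L=np.array([.5575,-.191])
for a in(p,q,[.4353,-.2231]):d=np.array(a[:2])-L;print(d@u,d@n)
```

```text
free [ 0.5042 -0.146 ] [ 0.5346 -0.2348] mid [ 0.5194 -0.1904] len 0.0939 ang -71.08
red [ 0.4711 -0.1542] [ 0.492  -0.2355] mid [ 0.4815 -0.1948] len 0.0839 ang -75.58
slate [ 0.53   -0.0883] [ 0.5864 -0.2914] mid [ 0.5582 -0.1898] len 0.2108 ang -74.48
-0.040818440563786765 0.05662590764580382
-0.001766598069388113 0.10630123611487166
-0.12631824999999997 -0.001503499999999996
```

Request:
carry_out(plan=[[0,1,-20,0,0,0],[0,1,-20,0,0,0],[0,0,-14,0,0,0],[0,0,-10,0,0,0],[0,0,0,0,0,0]])

```text
time: 7.18
ee_pos: [0.4363, -0.2182, 0.0276]
ee_rot: [[-0.244, 0.97, -0.001], [0.97, 0.244, 0.001], [0.001, -0.001, -1.0]]
wrist_force: [-0.8, 0.8, -0.6]
width: 0.0092
```

Request:
carry_out(plan=[[8,2,0,0,0,0],[10,2.5,0,0,0,0],[8,2,0,0,0,0],[4,1,0,0,0,0],[0,0,0,0,0,0]])

```text
time: 7.8
ee_pos: [0.4667, -0.2109, 0.0283]
ee_rot: [[-0.244, 0.97, -0.0], [0.97, 0.244, 0.0], [0.0, -0.0, -1.0]]
wrist_force: [0.1, 0.5, -1.0]
width: 0.009
```

Run:
```python
from h import *
import cv2
from plant import telemetry
s=telemetry.get_state();print(s["ee_pos"],s["wrist_force"],s["width"])
w=eyes.camera("wrist")[...,::-1];sd=eyes.camera("side")[...,::-1]
cv2.imwrite("pics/w3.png",w);cv2.imwrite("pics/s3.png",sd)
cv2.imwrite("pics/v3.png",np.vstack([w[80:360],cv2.resize(sd[205:255,300:400],(640,320),interpolation=cv2.INTER_CUBIC)]))
```

```text
[ 0.46673567 -0.21088561  0.02826098] [ 0.11747346  0.5297948  -0.99744315] 0.00895475227801107
```

View pics/v3.png

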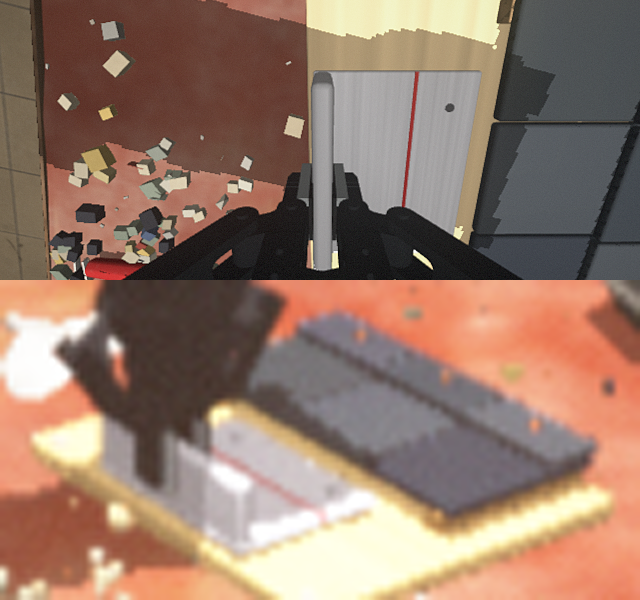

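Request:
carry_out(plan=[[4,1,0,0,0,0],[5,1.2,0,0,0,0],[5,1.2,0,0,0,0],[4,1,0,0,0,0],[2,0.6,0,0,0,0]])

```text
time: 8.52
ee_pos: [0.4868, -0.2059, 0.0282]
ee_rot: [[-0.244, 0.97, -0.0], [0.97, 0.244, 0.0], [0.0, -0.0, -1.0]]
wrist_force: [0.5, 0.5, -1.1]
width: 0.0088
```

Request:
carry_out(plan=[[5,1.3,0,0,0,0],[6,1.5,0,0,0,0],[6,1.5,0,0,0,0],[4,1,0,0,0,0],[2,0.5,0,0,0,0]])

```text
time: 9.15
ee_pos: [0.5097, -0.2001, 0.0282]
ee_rot: [[-0.244, 0.97, -0.0], [0.97, 0.244, 0.0], [0.0, -0.0, -1.0]]
wrist_force: [-0.0, -0.6, -1.2]
width: 0.0091
```

Run:
```python
from h import *
import cv2
from plant import telemetry
s=telemetry.get_state();print(s["ee_pos"],s["wrist_force"],s["width"])
w=eyes.camera("wrist")[...,::-1];sd=eyes.camera("side")[...,::-1]
cv2.imwrite("pics/w4.png",w)
cv2.imwrite("pics/v4.png",np.vstack([w[80:360],cv2.resize(sd[205:255,300:400],(640,320),interpolation=cv2.INTER_CUBIC)]))
```

```text
[ 0.5097453  -0.20011698  0.028213  ] [-0.04612375 -0.5677202  -1.17095595] 0.009091135840549906
```

View pics/v4.png

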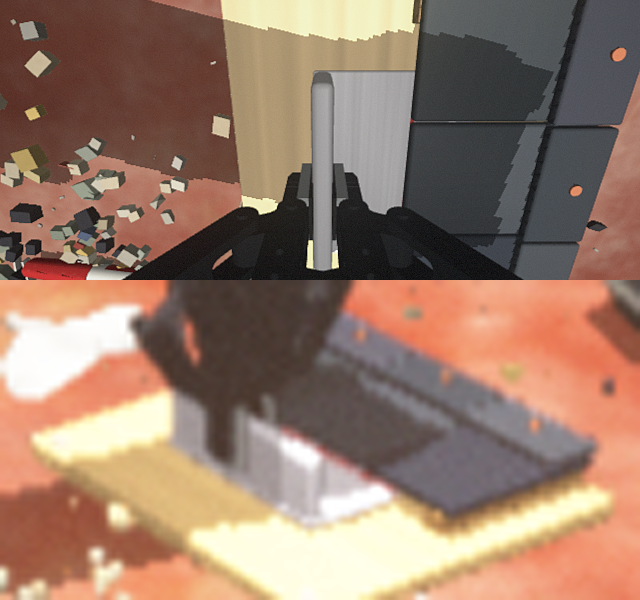

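Request:
carry_out(plan=[[-1.5,-0.4,0,0,0,0],[0,0,-1.5,0,0,0],[0,0,-1,0,0,0],[0,0,-1,0,0,0],[0,0,-0.5,0,0,0]])

```text
time: 9.88
ee_pos: [0.508, -0.2006, 0.0244]
ee_rot: [[-0.244, 0.97, -0.0], [0.97, 0.244, -0.0], [-0.0, -0.0, -1.0]]
wrist_force: [-5.2, 1.6, 11.8]
width: 0.009
```

Request:
carry_out(plan=[[0,0,-0.5,0,0,0],[0,0,0,0,0,0],[0,0,0,0,0,0],[0,0,0,0,0,0],[0,0,0,0,0,0]])

```text
time: 10.5
ee_pos: [0.508, -0.2006, 0.0244]
ee_rot: [[-0.244, 0.97, -0.0], [0.97, 0.244, -0.001], [-0.001, -0.0, -1.0]]
wrist_force: [-5.7, 1.4, 15.7]
width: 0.0092
```

Request:
carry_out(plan=[[0,0,-0.5,0,0,0],[0,0,-0.3,0,0,0],[0,0,0,0,0,0],[0,0,0,0,0,0],[0,0,0,0,0,0]])

```text
time: 11.12
ee_pos: [0.508, -0.2007, 0.0243]
ee_rot: [[-0.244, 0.97, -0.0], [0.97, 0.244, -0.001], [-0.001, -0.001, -1.0]]
wrist_force: [-13.3, 2.5, 34.0]
width: 0.009
```

Run:
```python
from h import *
import cv2
from plant import telemetry
s=telemetry.get_state();print(s["ee_pos"],s["ee_rot"],s["wrist_force"],s["moment"],s["width"])
w=eyes.camera("wrist")[...,::-1];sd=eyes.camera("side")[...,::-1]
cv2.imwrite("pics/v5.png",np.vstack([w[80:360],cv2.resize(sd[205:255,300:400],(640,320),interpolation=cv2.INTER_CUBIC)]))
```

```text
[ 0.50800962 -0.20065867  0.02431546] [[-2.44249700e-01  9.69712293e-01 -3.90546795e-04]
 [ 9.69711643e-01  2.44249003e-01 -1.32463559e-03]
 [-1.18912475e-03 -7.02259619e-04 -9.99999046e-01]] [-13.33832191   2.48361729  33.9838696 ] [ 0.61824411  2.95860186 -0.05412525] 0.009043993725347766
```

View pics/v5.png

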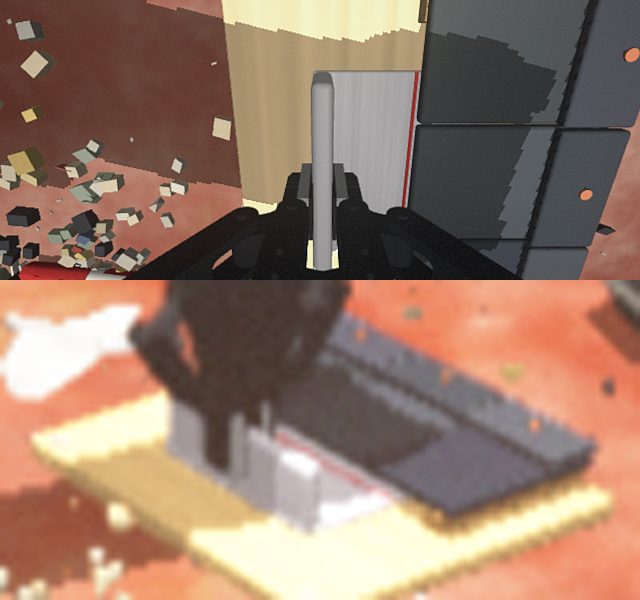

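Request:
carry_out(plan=[[0,0,0.3,0,0,0],[0,0,0,0,0,0],[0,0,0,0,0,0],[0,0,0,0,0,0],[0,0,0,0,0,0]])

```text
time: 11.85
ee_pos: [0.5081, -0.2007, 0.0244]
ee_rot: [[-0.244, 0.97, -0.0], [0.97, 0.244, -0.001], [-0.001, -0.001, -1.0]]
wrist_force: [-11.2, 2.8, 27.3]
width: 0.0092
```

Request:
carry_out(plan=[[0,0,0,0,0,0],[0,0,0,0,0,0],[0,0,0,0,0,0],[0,0,0,0,0,0],[0,0,0,0,0,0]])

```text
time: 12.48
ee_pos: [0.508, -0.2007, 0.0243]
ee_rot: [[-0.244, 0.97, -0.0], [0.97, 0.244, -0.001], [-0.001, -0.001, -1.0]]
wrist_force: [-11.3, 2.7, 27.9]
width: 0.009
```

Steady at about 28 N.

```bash
python3 -c "
from plant import manip
print(manip.hand_in())"
```

```text
the job is handed in; nothing more can be done
None
```

I gripped the flashing by its upstand and tucked it straight in under the slates. I then pressed it down on the board and handed the job in at about 12.5 s, with the arm still holding and pressing it. No verdict was reported.

Last checks:
- **Depth:** dead reckoning puts the free edge about 35 mm in under the slates' front edge. The pictures agree to within a few mm, with a sliver of the red line showing just at the slate edge.
- **Position and square:** about 3 mm off the middle and about 0.01 rad or less off square.
- **Flatness:** the tool height fits the flange lying on the board (underside about 12 mm above the bench), and tool tilt is about 0.0015 rad.
- **Press:** steady at about 28 N down, with a sideways reaction of about 11 N in x. The grip was set to 60 N and the finger opening reads 9 mm.
- **Slates and bystanders:** the slates look down in the last pictures. The arm passed clear of the nippers, marker, glass and tape roll. I did not measure the slate angle or the bystanders' positions.

One disagreement: the top and wrist cameras put the flashing about 3–4 mm apart before the grasp, mostly along the jaw direction. The grip centred it, so that had no effect on the placing.

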